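# Fetch the red skin marker for the freehand sketch

### The job

Pull the red marker straight up out of the white marker holder and stand it in the empty steel cup: lower it into the cup nearly to the bottom before letting go. Leave the blue and green markers in the holder, and leave the cup standing where it is.

Things in the scene. Friction and masses are not known exactly. Their poses are not given: they have to be found in the camera images.
- red_marker: red plastic felt marker, a cylinder 18 mm in diameter, 150 mm long, 30 g, white band at mid-height; origin at the centre of its lower end, z up along it. Starts upright and loose (3 mm play all round) in one of the holder's three wells, lower end 15 mm above the table, upper 105 mm standing above the holder. Any colour may be in any well.
- blue_marker: the same in blue; stays in its well. The holder is a fixed white block 60 by 180 mm, 60 mm high. Its three round wells, 24 mm in diameter and 45 mm deep, lie in one row along its long middle line, 55 mm apart, one marker in each, so the three markers' positions give the row's direction.
- green_marker: the same in green; stays in its well. Origin at the centre of its lower end, z up along it.
- steel_cup: empty straight-sided bare-steel cup, outer diameter 56 mm, height 70 mm, inner diameter 50 mm, inner floor 5 mm above its underside, 300 g, loose; origin at the centre of its underside, z up. A marker let go in it leans on its rim, up to 27 degrees. (The orange plastic cup, 64 mm wide, 65 mm high, at least 100 mm away between centres, is not used.)

How it is judged:
On the way, in this order (a step that is already met when the one before it is completed fails the run):
1. the red marker is pulled clear of the holder (its lower end more than 65 mm above the table), held by the fingers (height (world z) of red_marker above 0.065 m and contact force between red_marker and the fingers above 0.3 N), for 0.1 s.
2. still held, the red marker is lowered into the steel cup until its lower end is less than 35 mm above the cup's underside (z of red_marker in the frame of steel_cup below 0.035 m and horizontal distance between red_marker and steel_cup below 0.025 m and contact force between red_marker and the fingers above 0.3 N), for 0.1 s.
At the end, for the whole second after the job is handed in: The red marker rests in the steel cup, its lower end within 25 mm of the cup's axis and under 25 mm above its underside, leaning under 34 degrees; the cup upright within 8 degrees, within 40 mm of its start; blue and green lower ends within 25 mm of their start, under 30 mm high; all at rest (z of red_marker in the frame of steel_cup below 0.025 m and horizontal distance between red_marker and steel_cup below 0.025 m and angle between red_marker's own z axis and vertical below 0.6 rad and linear speed of each of red_marker, steel_cup below 0.05 m/s and angle between steel_cup's own z axis and vertical below 0.15 rad and distance of steel_cup from where it was at the start of the episode below 0.04 m and height (world z) of each of blue_marker, green_marker below 0.03 m and distance of each of blue_marker, green_marker from where it was at the start of the episode below 0.025 m); the robot touches nothing.
It fails at once if the blue marker is pulled from its well (its lower end moved more than 40 mm) (distance of blue_marker from where it was at the start of the episode above 0.04 m).
It fails at once if the green marker is pulled from its well (its lower end moved more than 40 mm) (distance of green_marker from where it was at the start of the episode above 0.04 m).
It fails at once if the steel cup is tipped more than 30 degrees (angle between steel_cup's own z axis and vertical above 0.52 rad).
It also fails if it takes over 48 s, if anything falls off the work surface, if the arm or the gripper's body presses on something with over 40 N, if the wrist force passes 120 N, or if a joint passes its speed limit or range.

### The arm

A 6-joint arm with a two-finger parallel gripper is mounted at the origin on the work surface. World frame = base frame: x ahead of the robot, y to its left, z up, the work surface at z = 0. Lengths are in m, angles in rad, forces in N, time in s.
With the tool pointing down it reaches from about 0.35 to 0.8 m from the base axis. Payload 7.3 kg.
Tool frame: the origin (TCP) lies midway between the tips of the shut fingers; the grasp point (between the pads) lies behind it (bot.grasp_offset is the z of the grasp point in the tool frame, in m); z points along the fingers, y is the direction in which the jaws open and shut (so a half turn about z gives the same grasp; the last joint's range is limited). The gripper opens to 85 mm and grips with 20 to 120 N. Pads are 22 mm wide; open, the fingers measure 114 mm over their backs; the gripper's body (76 mm by 85 mm) begins 54 mm behind the grasp point. The pads swing forward as they close: fully open they stand 13 mm farther back than shut.
Start: joints at [1.064, 0.342, 1.524, -0, 1.275, -0.146], TCP at [0.185, 0.491, 0.208] pointing down, gripper open.
Joint ranges: [-2.53, 2.53], [-0.77, 2.02], [0.04, 2.7], [-1, 4.14], [0.28, 2.66], [-3.11, 3.11]. Speed limits (rad/s): [2.57, 2.57, 3.14, 3.14, 3.14, 3.14].

### API

Orientations are given as a unit quaternion [x, y, z, w].
In Python, from cell import status, viewer, bot gives the robot as it stands.
- The arm moves only by the tool arm_command, never from a script. Its argument "motion" is one flat list of numbers, 7 for each row, row after row: the closure in counts, from 0 (fully open) to 255 (shut), then the shift along the tool's x, y, z in m, then the turn, a rotation vector about the tool's x, y, z in rad. A call has 1 to 5 rows; each row is the pose to reach, as a shift and turn from the pose commanded when the call began, along the tool's axes at that moment; what a row does not reach only later rows make up. A row lasts 1/10 s, in which the tool goes at most 50 mm and 8.59 degrees, less where a joint would pass 70% of its speed; a pose out of reach is approached as far as the arm can. A call with a gripper value outside its range is refused whole. The fingers move at their own pace and stop on an object; "squeeze" is the grip in N (left out, the last holds). Time passes only in rows, so rows that repeat a pose let the fingers close. It gives the time, the measured TCP pose, the force and the opening at its end, in the units of the state.
- status.get_state(): the state, without advancing time (a new reading comes with each control period).
- viewer.capture(name): name is "scene" or "side" or "wrist"; returns the picture (400x640x3 uint8, red, green, blue); there is no depth.
- viewer.camera_model(name): a dict with "K" (3x3 intrinsics, pixels), "origin" and "rotation" of the camera in the world. Camera axes: x right, y down, z forward; pixel columns grow to the right and rows downward; lengths in m; the calibration is good to about 2 mm. A picture is of the moment at which its call begins: read the wrist's pose just before it. camera_model takes no time and is no camera call; for the wrist camera it gives the pose at the moment of the call.
- bot.sign_off(): hands the job in, once; it reports no verdict.
The state is a dict: "time": time; "joints": joint angles; "dq": joint speeds; "joint_efforts": joint torques, N m; "ee_pos": TCP position; "tcp_rot": TCP orientation; "contact_force": force on the tool from outside, world axes, zero at the start; "wrist_torque": the same for the moment, N m; "opening": finger opening in m.
Only numpy, scipy, OpenCV 4.12 (cv2) and the standard library are available. Lean on these libraries where they do the work, as an engineer would, in place of code of your own. Each camera call takes 0.05 s, during which the arm holds its last target. There are 200 camera calls.

## Working session

There is one attempt and no reset: what is moved stays moved. The work goes in short steps, Python scripts to look and compute and a tool call to move; the robot and the scene stay as the last step left them, time stands still between calls to the robot, and variables do not carry over. Pictures are saved under pics/ and viewed, about 8 in all and at most 12, crops included, and the job is handed in when it is done.

Besides the shell and the picture viewer there is one more tool, called after "Emit:" in YAML: its name, and indented under it one key for each argument. arm_command: Moves the arm, as the interface text tells. Its arguments: {"type":"object","properties":{"motion":{"type":"array","items":{"type":"number"}},"squeeze":{"type":"number"}},"required":["motion"]}

```bash
mkdir -p pics; ls; python3 - <<'E'
from cell import status,viewer,bot
import cv2,numpy as np
s=status.get_state();print(s['time'],s['ee_pos'],s['tcp_rot'],s['opening'],bot.grasp_offset)
ims=[]
for n in("scene","side"):
    m=viewer.camera_model(n);print(n,m)
    im=viewer.capture(n);np.save(f'pics/{n}.npy',im);cv2.imwrite(f'pics/{n}0.png',im[:,:,::-1])
E
```

```text
pics
0.0 [0.18509776 0.49079112 0.20772161] [ 1.79443786e-01  9.83767912e-01 -7.46832251e-04 -2.56736129e-04] 0.08569548087261274 -0.0187
scene {'K': array([[424.7211959 ,   0.        , 311.70659281],
       [  0.        , 424.7211959 , 193.29506859],
       [  0.        ,   0.        ,   1.        ]]), 'origin': array([0.81299162, 0.48434103, 0.69039002]), 'rotation': array([ 0.23199923,  0.90936872, -0.33477533, -0.08455988])}
side {'K': array([[402.40030244,   0.        , 323.40388723],
       [  0.        , 402.40030244, 195.50768495],
       [  0.        ,   0.        ,   1.        ]]), 'origin': array([ 0.4156332 , -0.55211171,  0.6969781 ]), 'rotation': array([ 0.92238814, -0.14083174,  0.04851756, -0.35638825])}
```

View pics/scene0.png

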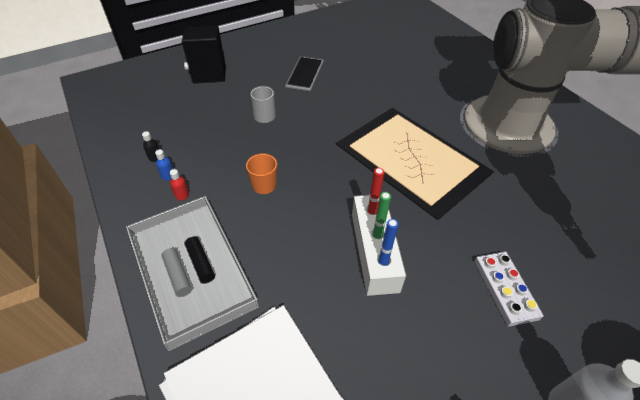

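View pics/side0.png

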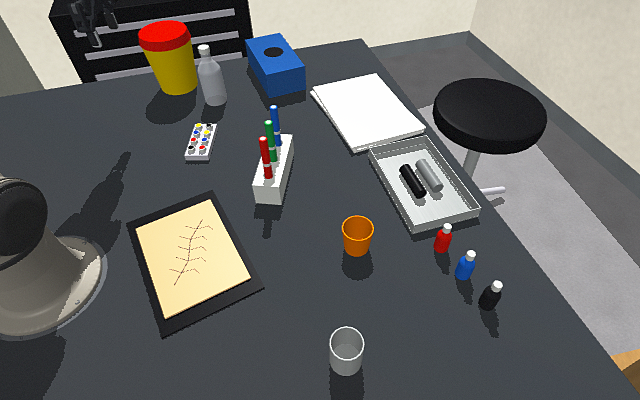

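The scene view shows the red marker at about (377,190), at the far end of the row, then green and blue. The steel cup is at (263,104) and the orange cup at (262,173). In the side view red is at (265,155), the steel cup at (346,350) and the orange cup at (357,235).

```bash
cat > h.py <<'E'
import cv2,numpy as np
from scipy.spatial.transform import Rotation as R
def rot(m):
    r=np.array(m['rotation']);return r if r.shape==(3,3) else R.from_quat(r).as_matrix()
def ray(m,uv):
    d=rot(m)@np.linalg.inv(m['K'])@[uv[0],uv[1],1.];return np.array(m['origin']),d/np.linalg.norm(d)
def onplane(m,uv,z):
    o,d=ray(m,uv);return o+d*(z-o[2])/d[2]
def cross(rays):
    A=0;b=0
    for o,d in rays:
        P=np.eye(3)-np.outer(d,d);A=A+P;b=b+P@o
    x=np.linalg.solve(A,b);return x,[np.linalg.norm(np.cross(x-o,d)) for o,d in rays]
def cmask(im,c,box):
    h=cv2.cvtColor(im,cv2.COLOR_RGB2HSV);H,S,V=h[...,0].astype(int),h[...,1],h[...,2]
    hm={'red':(H<8)|(H>172),'green':abs(H-65)<20,'blue':abs(H-112)<14}[c]
    m=(hm&(S>120)&(V>60)).astype(np.uint8);o=np.zeros_like(m);x0,y0,x1,y1=box
    o[y0:y1,x0:x1]=m[y0:y1,x0:x1];return o
E
python3 - <<'E'
from h import *
from cell import viewer
M={n:viewer.camera_model(n) for n in('scene','side')}
I={n:np.load(f'pics/{n}.npy') for n in M}
B={'scene':(350,160,405,275),'side':(255,98,290,188)}
for c in('red','green','blue'):
    N=[];D=[]
    for n in M:
        y,x=np.nonzero(cmask(I[n],c,B[n]));p=np.c_[x,y].astype(np.float32)
        vx,vy,x0,y0=cv2.fitLine(p,cv2.DIST_HUBER,0,.01,.01).ravel()
        o,a=ray(M[n],(x0,y0));_,b=ray(M[n],(x0+50*vx,y0+50*vy))
        k=np.cross(a,b);k/=np.linalg.norm(k);N.append(k);D.append(k@o)
        print(c,n,len(p),'top',p[p[:,1].argmin()],onplane(M[n],p[p[:,1].argmin()],.165).round(3))
    for z in(.08,.165):
        print(z,np.linalg.solve(np.array(N)[:,:2],np.array(D)-np.array(N)[:,2]*z).round(4))
r=[]
for n,(x0,y0,x1,y1) in {'scene':(243,80,283,130),'side':(320,318,375,382)}.items():
    g=cv2.cvtColor(I[n],cv2.COLOR_RGB2GRAY)[y0:y1,x0:x1]
    t,m=cv2.threshold(g,0,255,cv2.THRESH_OTSU)
    c=max(cv2.findContours(m,0,2)[0],key=cv2.contourArea);x,y,w,h=cv2.boundingRect(c)
    print(n,t,x+x0,y+y0,w,h);r.append(ray(M[n],(x+x0+w/2-.5,y+y0+h/2-.5)))
    print(onplane(M[n],(x+x0+w/2-.5,y+y0+h/2-.5),.035))
print(cross(r))
E
```

```text
red scene 384 top [377. 167.] [0.473 0.093 0.165]
red side 304 top [261. 136.] [0.478 0.107 0.165]
0.08 [0.4801 0.1073]
0.165 [0.4794 0.106 ]
green scene 330 top [381. 194.] [0.502 0.147 0.165]
green side 256 top [266. 120.] [0.499 0.157 0.165]
0.08 [0.503  0.1583]
0.165 [0.5011 0.1569]
blue scene 381 top [391. 219.] [0.517 0.196 0.165]
blue side 243 top [271. 105.] [0.521 0.208 0.165]
0.08 [0.5253 0.2082]
0.165 [0.5241 0.2087]
scene 96.0 250 86 25 37
[ 0.51610053 -0.31889661  0.035     ]
side 153.0 329 326 36 35
[ 0.52431281 -0.30550757  0.035     ]
(array([ 0.52150268, -0.30837124,  0.04403175]), [np.float64(0.0014184217358741793), np.float64(0.0014184217358741906)])
```

```bash
cat >> h.py <<'E'
def togo(s,p,yaw=None):
    """shift in tool axes and turn about tool z to TCP target p, tool y axis at world angle yaw (deg)"""
    T=R.from_quat(s['tcp_rot']).as_matrix();d=T.T@(np.array(p)-s['ee_pos'])
    rv=np.zeros(3)
    if yaw is not None:
        a=np.radians(yaw);y=np.array([np.cos(a),np.sin(a),0]);z=np.array([0,0,-1.])
        rv=R.from_matrix(T.T@np.c_[np.cross(y,z),y,z]).as_rotvec()
    print('t',s['time'],'shift',d.round(4),'turn',rv.round(3),'open',round(s['opening'],4),'F',np.round(s['contact_force'],1))
E
python3 -c "
from h import *;from cell import status
togo(status.get_state(),[.480,.1065,.24],-23.9)"
```

```text
t 0.1 shift [-0.4116 -0.2556 -0.032 ] turn [-1.000e-03  1.000e-03  1.627e+00] open 0.0856 F [-0.3 -0.  -0.1]
```

Emit:
arm_command:
  motion: [0,-0.04,-0.025,-0.006,0,0,0.14,0,-0.08,-0.05,-0.012,0,0,0.28,0,-0.12,-0.075,-0.018,0,0,0.42,0,-0.16,-0.1,-0.024,0,0,0.56,0,-0.2,-0.125,-0.03,0,0,0.7]

```text
time: 0.6
ee_pos: [0.3289, 0.302, 0.2384]
tcp_rot: [0.508, 0.861, -0.0, -0.0]
contact_force: [1.3, -0.3, -0.3]
opening: 0.0856
```

```bash
python3 -c "
from h import *;from cell import status
togo(status.get_state(),[.480,.1065,.24],-23.9)"
```

```text
t 0.6 shift [-0.2442  0.0378 -0.0016] turn [-0.     0.     0.922] open 0.0856 F [ 1.3 -0.3 -0.3]
```

Emit:
arm_command:
  motion: [0,-0.035,0.0055,0,0,0,0.13,0,-0.07,0.011,0,0,0,0.26,0,-0.105,0.0165,0,0,0,0.39,0,-0.14,0.022,0,0,0,0.52,0,-0.175,0.0275,0,0,0,0.65]

```text
time: 1.1
ee_pos: [0.4383, 0.163, 0.2382]
tcp_rot: [0.757, 0.654, -0.0, -0.0]
contact_force: [0.0, 0.3, 0.6]
opening: 0.0854
```

```bash
python3 -c "
from h import *;from cell import status
togo(status.get_state(),[.480,.1065,.24],-23.9)"
```

```text
t 1.1 shift [-0.0499  0.0495 -0.0019] turn [-0.001  0.     0.272] open 0.0854 F [0.  0.3 0.6]
```

Emit:
arm_command:
  motion: [0,-0.025,0.025,-0.001,0,0,0.136,0,-0.05,0.0495,-0.002,0,0,0.272,0,-0.05,0.0495,-0.002,0,0,0.272,0,-0.05,0.0495,-0.002,0,0,0.272]

```text
time: 1.5
ee_pos: [0.4796, 0.1075, 0.2398]
tcp_rot: [0.837, 0.547, -0.001, -0.001]
contact_force: [0.4, -0.1, -0.1]
opening: 0.0854
```

```bash
python3 -c "
from h import *;from cell import status,viewer
s=status.get_state();togo(s,[.480,.1065,.24],-23.9)
m=viewer.camera_model('wrist');print(m)
im=viewer.capture('wrist');np.save('pics/w1.npy',im);cv2.imwrite('pics/w1.png',im[:,:,::-1])"
```

```text
t 1.5 shift [-0.0008  0.0008 -0.0002] turn [-0.001  0.     0.005] open 0.0854 F [ 0.4 -0.1 -0.1]
{'K': array([[296.57261946,   0.        , 318.13414276],
       [  0.        , 296.57261946, 199.8123302 ],
       [  0.        ,   0.        ,   1.        ]]), 'origin': array([0.50590859, 0.167188  , 0.40533277]), 'rotation': array([ 0.97052669, -0.20252251, -0.02705638,  0.12779095])}
```

View pics/w1.png

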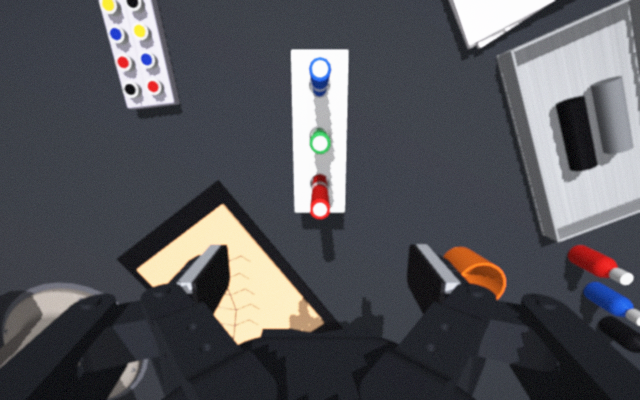

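The wrist view shows the holder in line with the image and red's top disc at (320,210), centred between the fingers (columns about 228 and 410). I'll check that against the triangulated position.

```bash
python3 -c "
from h import *;from cell import status,viewer
m=viewer.camera_model('wrist')
for uv in((320,209.5),(320,143),(320,70)): print(onplane(m,uv,.165).round(4))
p=onplane(m,(320,209.5),.165);togo(status.get_state(),[*((p[:2]+[.4797,.1065])/2),.107],-23.9)"
```

```text
[0.4777 0.1004 0.165 ]
[0.4997 0.1513 0.165 ]
[0.5211 0.2009 0.165 ]
t 1.55 shift [-0.0045  0.0016  0.133 ] turn [-0.001  0.     0.006] open 0.0851 F [-0.1  0.6 -0.2]
```

Emit:
arm_command:
  motion: [0,-0.0045,0.001,0.03,0,0,0.006,0,-0.0045,0.001,0.06,0,0,0.006,0,-0.0045,0.001,0.09,0,0,0.006,0,-0.0045,0.001,0.115,0,0,0.006,0,-0.0045,0.001,0.133,0,0,0.006]

```text
time: 2.05
ee_pos: [0.4773, 0.1047, 0.1059]
tcp_rot: [0.838, 0.546, -0.001, -0.001]
contact_force: [0.9, -0.6, 0.2]
opening: 0.0855
```

Emit:
arm_command:
  motion: [255,0,0,0,0,0,0,255,0,0,0,0,0,0,255,0,0,0,0,0,0,255,0,0,0,0,0,0,255,0,0,0,0,0,0]
  squeeze: 40

```text
time: 2.55
ee_pos: [0.4795, 0.1036, 0.1084]
tcp_rot: [0.838, 0.545, 0.001, 0.0]
contact_force: [-0.6, 1.2, 5.6]
opening: 0.0169
```

Emit:
arm_command:
  motion: [255,0,0,0,0,0,0,255,0,0,0,0,0,0,255,0,0,0,0,0,0]

```text
time: 2.85
ee_pos: [0.4795, 0.1035, 0.1084]
tcp_rot: [0.838, 0.545, 0.001, 0.0]
contact_force: [-0.6, 1.1, 6.6]
opening: 0.0169
```

Emit:
arm_command:
  motion: [255,0,0,-0.01,0,0,0,255,0,0,-0.03,0,0,0,255,0,0,-0.05,0,0,0,255,0,0,-0.07,0,0,0,255,0,0,-0.09,0,0,0]

```text
time: 3.35
ee_pos: [0.4788, 0.1033, 0.1988]
tcp_rot: [0.838, 0.545, 0.0, 0.0]
contact_force: [0.1, -0.2, -0.3]
opening: 0.0168
```

Emit:
arm_command:
  motion: [255,0,0,-0.01,0,0,0,255,0,0,-0.02,0,0,0,255,0,0,-0.03,0,0,0,255,0,0,-0.03,0,0,0]

```text
time: 3.75
ee_pos: [0.4795, 0.1034, 0.2284]
tcp_rot: [0.838, 0.545, 0.001, 0.0]
contact_force: [1.0, 0.0, -0.8]
opening: 0.0171
```

```bash
python3 - <<'E'
from h import *
from cell import status,viewer
s=status.get_state();togo(s,[.5215,-.3085,.23]);print(s['ee_pos'])
im=viewer.capture('side')
np.save('pics/s2.npy',im);cv2.imwrite('pics/s2.png',im[:,:,::-1])
E
```

```text
t 3.75 shift [-0.3594  0.2057 -0.0016] turn [0. 0. 0.] open 0.0171 F [ 1.   0.  -0.8]
[0.47945082 0.10343766 0.22843337]
```

View pics/s2.png

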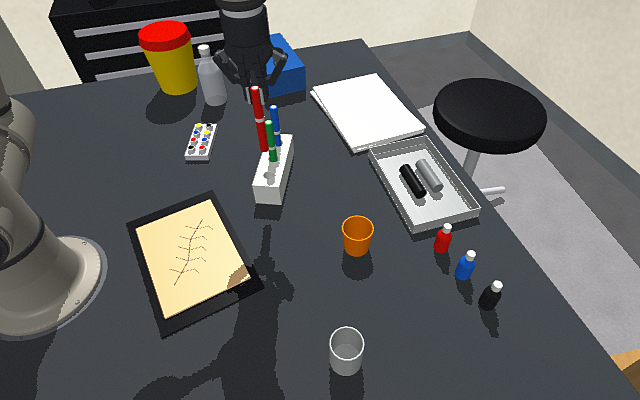

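The side view shows red gripped and clear of the holder, with its lower end at about (263,152). Blue and green are still in their wells and the steel cup is at (346,350). Now over to the cup.

Emit:
arm_command:
  motion: [255,-0.02,0.0115,0,0,0,0,255,-0.055,0.0315,0,0,0,0,255,-0.095,0.0545,0,0,0,0,255,-0.135,0.077,0,0,0,0,255,-0.175,0.1,0,0,0,0]

```text
time: 4.3
ee_pos: [0.4988, -0.0986, 0.2265]
tcp_rot: [0.838, 0.545, -0.0, -0.001]
contact_force: [1.1, 0.1, -0.3]
opening: 0.0167
```

Emit:
arm_command:
  motion: [255,-0.04,0.023,0,0,0,0,255,-0.08,0.046,0,0,0,0,255,-0.12,0.0685,0,0,0,0,255,-0.155,0.089,0,0,0,0,255,-0.175,0.1,0,0,0,0]

```text
time: 4.8
ee_pos: [0.519, -0.3007, 0.2257]
tcp_rot: [0.839, 0.544, -0.001, -0.001]
contact_force: [0.1, 0.7, -0.6]
opening: 0.0171
```

Emit:
arm_command:
  motion: [255,-0.005,0.003,0,0,0,0,255,-0.01,0.0057,0,0,0,0,255,-0.01,0.0057,0,0,0,0,255,-0.01,0.0057,0,0,0,0]

```text
time: 5.2
ee_pos: [0.5209, -0.3079, 0.2274]
tcp_rot: [0.838, 0.546, 0.0, -0.0]
contact_force: [0.1, 0.1, 0.2]
opening: 0.0171
```

```bash
python3 - <<'E'
from h import *
from cell import status,viewer
s=status.get_state();togo(s,[.5215,-.3085,.23]);print(s['ee_pos'])
L=[]
for n in('scene','side'):
    im=viewer.capture(n);np.save(f'pics/{n}3.npy',im)
    x,y=(263,90) if n=='scene' else (346,310)
    L.append(cv2.resize(im[max(0,y-70):y+80,x-70:x+70],None,fx=2.8,fy=2.8,interpolation=cv2.INTER_CUBIC)[:420]); print(n,L[-1].shape,x-70,max(0,y-70))
h=min(a.shape[0] for a in L)
cv2.imwrite('pics/c3.png',np.hstack([a[:h] for a in L])[:,:,::-1])
E
```

```text
t 5.2 shift [-0.0003  0.0008 -0.0026] turn [0. 0. 0.] open 0.0171 F [0.1 0.1 0.2]
[ 0.52086573 -0.30787766  0.22735972]
scene (420, 392, 3) 193 20
side (420, 392, 3) 276 240
```

View pics/c3.png

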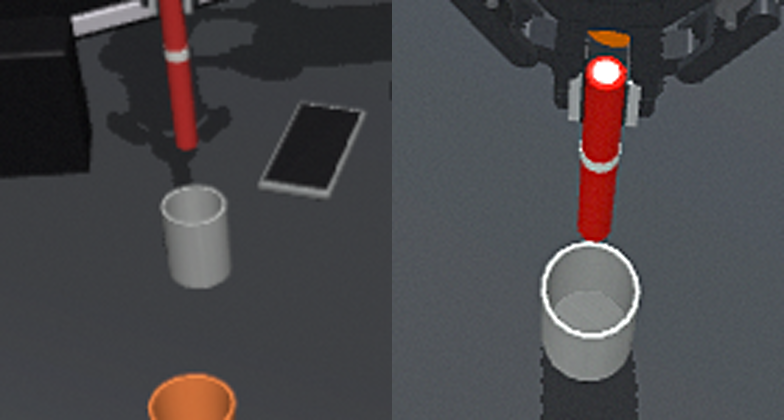

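The close-ups show the rim ellipse centre at about (262.3,93.2) in the scene view and (346.7,343.2) in the side view, with the red marker hanging above it nearly upright. I'll compute the cup's centre and the marker's axis.

```bash
python3 - <<'E'
from h import *
from cell import status,viewer
s=status.get_state()
M={n:viewer.camera_model(n) for n in('scene','side')}
rim={'scene':(262.3,93.2),'side':(346.7,343.2)}
for n in M: print(n,onplane(M[n],rim[n],.07).round(4))
c,e=cross([ray(M[n],rim[n]) for n in M]);print('rim',c.round(4),np.round(e,4))
B={'scene':(230,0,290,85),'side':(335,240,365,335)}
N=[];D=[];low=[]
for n in M:
    y,x=np.nonzero(cmask(np.load(f'pics/{n}3.npy'),'red',B[n]));p=np.c_[x,y].astype(np.float32)
    vx,vy,x0,y0=cv2.fitLine(p,cv2.DIST_HUBER,0,.01,.01).ravel()
    o,a=ray(M[n],(x0,y0));_,b=ray(M[n],(x0+50*vx,y0+50*vy));k=np.cross(a,b);k/=np.linalg.norm(k);N.append(k);D.append(k@o)
    yb=y.max();low.append(ray(M[n],(x0+(yb-y0)*vx/vy,yb)));print(n,len(p),yb)
for z in(.13,.21): print(z,np.linalg.solve(np.array(N)[:,:2],np.array(D)-np.array(N)[:,2]*z).round(4))
print('low end',cross(low))
b=np.linalg.solve(np.array(N)[:,:2],np.array(D)-np.array(N)[:,2]*.135)
T=R.from_quat(s['tcp_rot']).as_matrix();print('shift tool',(T.T@np.r_[c[:2]-b,0]).round(4))
E
```

```text
scene [ 0.5142 -0.3136  0.07  ]
side [ 0.5188 -0.3189  0.07  ]
rim [ 0.5162 -0.3172  0.0681] [0.0031 0.0031]
scene 527 73
side 744 325
0.13 [ 0.494  -0.3717]
0.21 [ 0.497  -0.3655]
low end (array([ 0.51736997, -0.31387331,  0.12680807]), [np.float64(0.0020089886520594457), np.float64(0.0020089886520591642)])
shift tool [ 0.0584 -0.0018  0.    ]
```

Marker end (.517,-.314) is within about 3 mm of the rim centre (.516,-.317), and the fit leaves 16 mm of margin. I'm using the low-end point rather than the two-plane axis fit, which is degenerate here because the cameras and the marker are nearly coplanar. Lowering with a 3 mm correction.

Emit:
arm_command:
  motion: [255,-0.003,0,0.01,0,0,0,255,-0.003,0,0.03,0,0,0,255,-0.003,0,0.05,0,0,0,255,-0.003,0,0.07,0,0,0,255,-0.003,0,0.08,0,0,0]

```text
time: 5.8
ee_pos: [0.5186, -0.3109, 0.145]
tcp_rot: [0.838, 0.545, -0.001, -0.002]
contact_force: [0.0, 0.3, -0.4]
opening: 0.0169
```

```bash
python3 - <<'E'
from h import *
from cell import status,viewer
s=status.get_state();print(s['ee_pos'],s['contact_force'])
L=[]
for n in('scene','side'):
    im=viewer.capture(n)
    x,y=(263,90) if n=='scene' else (346,310)
    L.append(cv2.resize(im[max(0,y-70):y+80,x-70:x+70],None,fx=2.8,fy=2.8,interpolation=cv2.INTER_CUBIC)[:420])
cv2.imwrite('pics/c4.png',np.hstack(L)[:,:,::-1])
E
```

```text
[ 0.51857643 -0.31085995  0.14500074] [ 0.01222185  0.32454724 -0.44007211]
```

View pics/c4.png

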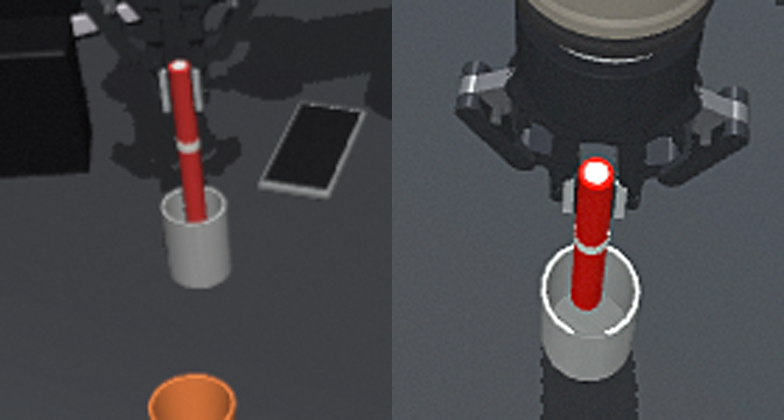

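In both views the marker is inside the cup, with its tip at about (195,220) in the scene crop and (585,305) in the side crop. It is clear of the wall and the contact force is about zero. Lowering the rest of the way.

Emit:
arm_command:
  motion: [255,0,0,0.01,0,0,0,255,0,0,0.02,0,0,0,255,0,0,0.03,0,0,0,255,0,0,0.036,0,0,0,255,0,0,0.036,0,0,0]

```text
time: 6.4
ee_pos: [0.5191, -0.3114, 0.1102]
tcp_rot: [0.838, 0.545, -0.0, -0.001]
contact_force: [0.0, -0.5, 0.2]
opening: 0.017
```

Emit:
arm_command:
  motion: [255,0,0,0.003,0,0,0,255,0,0,0.005,0,0,0,255,0,0,0.005,0,0,0]

```text
time: 6.7
ee_pos: [0.5195, -0.3118, 0.1063]
tcp_rot: [0.838, 0.545, 0.0, -0.0]
contact_force: [-0.6, -0.3, -1.0]
opening: 0.0171
```

Emit:
arm_command:
  motion: [255,0,0,0.003,0,0,0,255,0,0,0.003,0,0,0,255,0,0,0.003,0,0,0]

```text
time: 7.0
ee_pos: [0.5195, -0.3118, 0.1034]
tcp_rot: [0.838, 0.545, 0.0, -0.0]
contact_force: [0.5, 0.2, -0.7]
opening: 0.0169
```

Emit:
arm_command:
  motion: [150,0,0,0,0,0,0,150,0,0,0,0,0,0,0,0,0,0,0,0,0,0,0,0,0,0,0,0,0,0,0,0,0,0,0]

```text
time: 7.5
ee_pos: [0.5195, -0.3118, 0.1034]
tcp_rot: [0.838, 0.545, 0.0, 0.0]
contact_force: [-0.2, -0.5, 0.9]
opening: 0.0774
```

Emit:
arm_command:
  motion: [0,0,0,0,0,0,0,0,0,0,0,0,0,0,0,0,0,0,0,0,0,0,0,0,0,0,0,0]

```text
time: 7.9
ee_pos: [0.5196, -0.3118, 0.1034]
tcp_rot: [0.838, 0.545, 0.0, -0.0]
contact_force: [0.3, 0.4, -0.3]
opening: 0.0853
```

```bash
python3 - <<'E'
from h import *
from cell import status,viewer
s=status.get_state();print(s['time'],s['ee_pos'],s['contact_force'],s['opening'])
L=[]
for n in('scene','side'):
    im=viewer.capture(n)
    x,y=(263,90) if n=='scene' else (346,310)
    L.append(cv2.resize(im[max(0,y-70):y+80,x-70:x+70],None,fx=2.8,fy=2.8,interpolation=cv2.INTER_CUBIC)[:420])
cv2.imwrite('pics/c5.png',np.hstack(L)[:,:,::-1])
E
```

```text
7.9 [ 0.51955152 -0.31181146  0.10338334] [ 0.3356183   0.39458323 -0.30397676] 0.08529958577964412
```

View pics/c5.png

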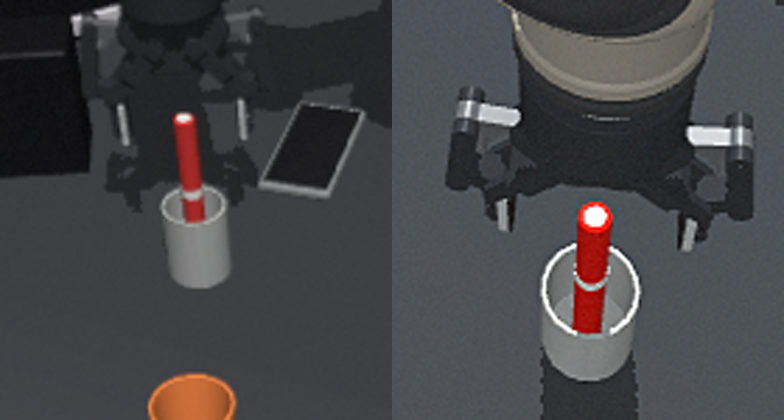

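The fingers are open and clear on both sides. The marker stands nearly upright in the cup, top at (184,119) in the scene crop and (595,215) in the side crop. The cup hasn't moved. Backing straight up.

Emit:
arm_command:
  motion: [0,0,0,-0.01,0,0,0,0,0,0,-0.03,0,0,0,0,0,0,-0.06,0,0,0,0,0,0,-0.09,0,0,0,0,0,0,-0.12,0,0,0]

```text
time: 8.5
ee_pos: [0.5195, -0.3118, 0.2254]
tcp_rot: [0.838, 0.545, 0.0, 0.0]
contact_force: [-0.2, 0.1, -0.3]
opening: 0.0855
```

Emit:
arm_command:
  motion: [0,0,0,-0.02,0,0,0,0,0,0,-0.03,0,0,0,0,0,0,-0.03,0,0,0,0,0,0,-0.03,0,0,0,0,0,0,-0.03,0,0,0]

```text
time: 9.0
ee_pos: [0.519, -0.3114, 0.2519]
tcp_rot: [0.838, 0.545, -0.0, -0.001]
contact_force: [0.2, -0.5, 0.0]
opening: 0.0857
```

```bash
python3 - <<'E'
from h import *
from cell import status,viewer
s=status.get_state();print(s['time'],s['ee_pos'],s['dq'].round(3) if hasattr(s['dq'],'round') else s['dq'],s['contact_force'])
im=viewer.capture('side');cv2.imwrite('pics/s6.png',im[:,:,::-1])
E
```

```text
9.0 [ 0.51904098 -0.31140785  0.25185301] [-0.002  0.004 -0.004  0.001  0.003  0.001] [ 0.21824435 -0.49858407  0.02946679]
```

View pics/s6.png

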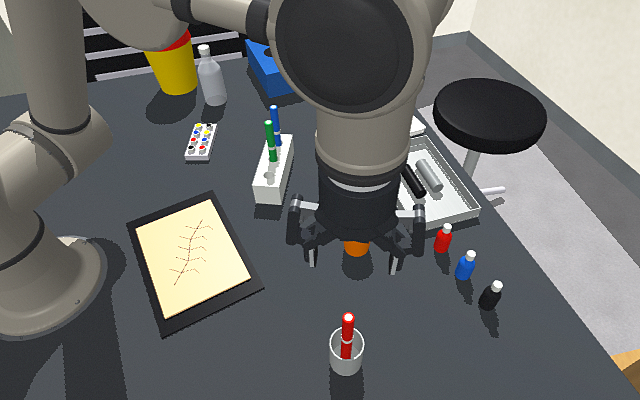

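The side view shows red standing in the steel cup at (347,340), green and blue still in the holder, and the gripper clear.

```bash
python3 -c "
from cell import bot
print(bot.sign_off())"
```

```text
the job is handed in; nothing more can be done
None
```

I pulled the red marker straight up out of the holder, lowered it into the steel cup to about 1 cm above the cup's underside, and released it. Then I backed the arm straight up and handed the job in at about 9 s.

**Last checks:** the final side picture shows red standing nearly upright in the cup, with the cup standing where it was. Blue and green are still in their wells. The gripper is clear, the contact force is about zero and the arm is still. I judged the marker's final height and lean by eye from that picture and did not measure them.

**Checks that disagreed:**
- **Marker positions:** the wrist camera placed all three markers about 6 mm further along the row than the two fixed cameras did. I gripped at the midpoint, which the 22 mm pads allowed.
- **Cup position:** the first estimate was about 9 mm off the later rim measurement, so I corrected it before lowering.
- **Marker axis above the cup:** one fit gave a wrong position because the two cameras and the marker were nearly in one plane. I used the measured lower end instead, and close-ups confirmed the marker was inside the cup.

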